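# Clamp a foam jar box in the taping jig with its telescoping hold-down

## Robot

A 6-joint arm with a two-finger parallel gripper is mounted at the origin on the work surface; the furniture and walls round the work are solid. World frame = base frame: x ahead of the robot, y to its left, z up, the work surface at z = 0. Lengths are in m, angles in rad, forces in N, time in s.
With the tool pointing down it reaches from about 0.3 to 0.775 m from the base axis. Payload 14.6 kg.
Tool frame: the origin (TCP) lies between the finger pads; the fingertips stand 14 mm ahead of it and the grasp point (between the pads) lies 5 mm behind it; z points along the fingers, x is the direction in which the jaws open and shut, and the axes are right-handed (so a half turn about z gives the same grasp; the last joint's range is limited). The gripper opens to 94 mm and grips with 3 to 60 N. Pads are 16 mm wide; open, the fingers measure 119 mm over their backs; the gripper's body (75 mm by 177 mm) begins 78 mm behind the grasp point.
Start: joints at [1.143, 0.3, 1.521, -0, 1.321, -0.067], TCP at [0.194, 0.515, 0.219] pointing down, gripper open.
Joint ranges: [-3.03, 3.03], [-0.79, 2.21], [0.23, 2.52], [-1.04, 4.18], [0, 3.07], [-2.55, 2.55]. Speed limits (rad/s): [2.22, 2.22, 2.57, 3.14, 3.14, 3.14].

## Interface

Orientations are given as a unit quaternion [x, y, z, w].
In Python, from plant import manip, cams, sign_off gives the robot as it stands.
- The arm moves only by the tool servo_tool, never from a script. Its argument "increments" is a list of rows, each an object of numbers: "dx", "dy", "dz": the shift along the tool's x, y, z in m; "twist": the turn about the tool's z in rad; "jaw": the finger opening in m, from 0 to 0.094. In form: [{"dx": .., "dy": .., "dz": .., "twist": .., "jaw": ..}, ...]. A call has 1 to 20 rows; each row is the pose to reach, as a shift and turn from the pose commanded when the call began, along the tool's axes at that moment; what a row does not reach only later rows make up. A row lasts 1/12 s, in which the tool goes at most 41.7 mm and 7.16 degrees, less where a joint would pass 70% of its speed; a pose out of reach is approached as far as the arm can. A call with a gripper value outside its range is refused whole. The fingers move at their own pace and stop on an object; the grip force is fixed at half the most. Time passes only in rows, so rows that repeat a pose let the fingers close. It gives the time, the measured TCP pose, the force and the opening at its end, in the units of the state.
- manip.read_state(): the state, without advancing time (a new reading comes with each control period).
- cams.grab_frame(name): name is "scene" or "top" or "wrist"; returns the picture (480x640x3 uint8, red, green, blue); there is no depth.
- cams.camera_params(name): a dict with "fov_y" (degrees; the focal length in pixels is half the picture's height over the tangent of half this angle, whatever the lens; pixels are square), "cx", "cy" (the principal point, pixels), "T" (4x4, takes a point from camera to world coordinates). Camera axes: x right, y up, looking along -z (the intrinsics and any distortion apply to the point x, -y, -z); pixel columns grow to the right and rows downward; lengths in m; the calibration is good to about 2 mm. A picture is of the moment at which its call begins: read the wrist's pose just before it. camera_params takes no time and is no camera call; for the wrist camera it gives the pose at the moment of the call.
- sign_off(): hands the job in, once; it reports no verdict.
The state is a dict: "t": time; "joint_pos": joint angles; "joint_velocities": joint speeds; "joint_torque": joint torques, N m; "eef_pos": TCP position; "orientation": TCP orientation; "force": force on the tool from outside, world axes, zero at the start; "torque": the same for the moment, N m; "width": finger opening in m.
Only numpy, scipy, OpenCV 4.12 (cv2) and the standard library are available. Lean on these libraries where they do the work, as an engineer would, in place of code of your own. Each camera call takes 0.05 s, during which the arm holds its last target. There are 200 camera calls.

## Task

Get the white foam jar box ready for taping: slide it gently along the taping jig until it is fully home against the back stop, then press the button in the hold-down's grip bar and collapse the telescoping post to its next hole. Let the button come back up so that the pin snaps into that hole and the pad holds the box down; do not dent the foam, stop pushing as soon as the pin has snapped in so as not to bend it, and leave the other things on the table alone.

Things in the scene. Friction and masses are not known exactly. Their poses are not given: they have to be found in the camera images.
- jig: Fixed taping jig: aluminium base plate (10 mm thick, 150 wide, x -150 to +140), two white side rails 30 high and 104 apart, white back stop 45 high with a springy rubber face (front at x +69), behind it a dark square post (30 mm, axis at x +103, y 0). Origin: on the table under the middle of a box that is fully home; x runs along the rails to the stop, y left, z up. Sizes in mm.
- box_home (a point): Point on the base plate's upper face (10 mm above the table) at the jig's origin, axes as the jig's: the middle of the foam box's underside lies here when the box is fully home.
- foam_box: White two-half foam jar box, 138 mm long, 98 wide, 88 high, about 0.45 kg, on the base plate between the rails, 30 to 55 mm short of the back stop. Origin: centre of its underside; its own y axis runs along its length (the jig's x), z up. Slides with 2 to 4 N; 25 N on its faces or under the pad dents it.
- hold_down (a joint): Travel of the inner tube down into the post (m): 0 = pin in the upper hole (start), 0.028 to 0.046 = pin in the next hole (in a hand-set plate: its place is unknown and must be felt), 0.052 = bottom. Pin out: it stays where left; pushing down takes 4 to 6 N, 2 to 5 N more with the pad on the box. Once the pin is in the next hole it stops dead, and over 16 N on it bends the pin.
- bar_top (a point): Centre of the flat top of the black grip bar on the inner tube, on the post's axis, 242 mm above the table at the start; moves down with the tube; axes as the jig's. The bar is 110 mm long along y, 26 wide along x, 24 high. Under it an arm reaches 78 mm toward the robot (-x) to the pad; arm and pad lie lower than the bar.
- release_button (a joint): Travel of the sprung button in the middle of the bar (m): 0 = up, 0.008 = fully down (3 N at first, 6.5 N at the bottom). Linked one to one to the latch pin, which is clear of its hole beyond 0.007. Between holes the pin rides on the wall and the button stays sunk at 0.007 when let go; it pops up to 0 when the pin snaps into a hole. Held down, it lets the tube run past the next hole.
- button_top (a point): Centre of the button's round top, 19 mm across, 11 mm above the bar's top when up and 3 mm above it when fully down; pressed straight down.
- pad: Rubber pad 56 x 40 mm hanging from the arm on a sprung stem (25 mm travel, 1.5 N at first touch, 0.15 N per mm). Origin: centre of its underside, 122 mm above the table at the start, 24 mm above the box's top; it presses on the rear half of the box when the pin is in the lower hole.
- tape_roll: Bystander: brown tape roll 100 mm across, 48 mm high, lying right of the jig; origin at the centre of its underside.
- half_shell: Bystander: open foam half shell about 107 x 101 x 68 mm, left of the jig; origin at the centre of its underside.
- stamp: Bystander: hand stamp 27 x 46 mm, 80 mm high, left of the post; origin at the centre of its underside.
- pen: Bystander: pen 138 mm long, right of the jig; origin at the centre of its underside.
- spare_box: Bystander: another, already taped foam box 98 x 138 x 88 mm, standing on the table at the right, outside the jig; origin at the centre of its underside.
- plain_jar: Bystander: jar without a label, 70 mm across, 116 mm high, at the right; origin at the centre of its underside.
Mind the look-alikes: they are no part of the job. Leave any purple or yellow look-alike of the foam_box alone.

How it is judged:
By the outcome, as a careful person would: the job done as asked, in the order asked, and still so for the second after the job is handed in, with the robot touching nothing.
It also fails if it takes over 64 s, if anything falls off the work surface, if the arm or the gripper's body presses on something with over 40 N, if the wrist force passes 120 N, or if a joint passes its speed limit or range.

## Working session

There is one attempt and no reset: what is moved stays moved. The work goes in short steps, Python scripts to look and compute and a tool call to move; the robot and the scene stay as the last step left them, time stands still between calls to the robot, and variables do not carry over. Pictures are saved under pics/ and viewed, about 8 in all and at most 12, crops included, and the job is handed in when it is done.

Besides the shell and the picture viewer there is one more tool, called after "Request:" by a JSON object that holds its "op" and its "data", one argument or row to a line. servo_tool: Moves the arm, as the interface text tells. Its arguments: {"type":"object","properties":{"increments":{"type":"array","items":{"type":"object","properties":{"dx":{"type":"number"},"dy":{"type":"number"},"dz":{"type":"number"},"twist":{"type":"number"},"jaw":{"type":"number"}}}}},"required":["increments"]}

```bash
mkdir -p pics
cat > h.py <<'E'
import numpy as np, cv2
from plant import manip, cams, sign_off
def snap(n,f):
    p=cams.camera_params(n); im=cams.grab_frame(n); cv2.imwrite('pics/'+f,im[:,:,::-1]); return p,im
E
python3 - <<'E'
from h import *
np.set_printoptions(precision=4,suppress=True)
for n in('scene','top'):
    p,im=snap(n,n+'1.png'); print(n,p)
print(manip.read_state())
E
ls
```

```text
scene {'fov_y': 49.70754189376432, 'cx': 315.71828988436476, 'cy': 240.94692593582187, 'T': array([[ 0.4689,  0.44  , -0.7658, -0.691 ],
       [-0.8831,  0.2495, -0.3974, -0.6399],
       [ 0.0162,  0.8626,  0.5056,  0.9157],
       [ 0.    ,  0.    ,  0.    ,  1.    ]])}
top {'fov_y': 43.45551531146641, 'cx': 325.21105305054664, 'cy': 239.27093914258205, 'T': array([[ 0.0247,  0.9985, -0.0497,  0.3822],
       [-0.9997,  0.025 ,  0.0071, -0.0527],
       [ 0.0083,  0.0495,  0.9987,  1.7079],
       [ 0.    ,  0.    ,  0.    ,  1.    ]])}
{'t': 0.1, 'joint_pos': array([ 1.1434,  0.3004,  1.5215, -0.    ,  1.3207, -0.0666]), 'joint_velocities': array([ 0.0007, -0.0023, -0.0008,  0.0002,  0.0008, -0.0001]), 'joint_torque': array([  0.0019, -53.2652, -35.3278,   0.0711,   0.0236,  -0.0001]), 'eef_pos': array([0.1941, 0.5144, 0.219 ]), 'orientation': array([ 0.8225,  0.5688, -0.0004,  0.0003]), 'force': array([ 0.7052, -0.8043,  0.1762]), 'torque': array([-0.0007,  0.0089, -0.0183]), 'width': 0.09400722594675907}
h.py
pics
```

View pics/scene1.png

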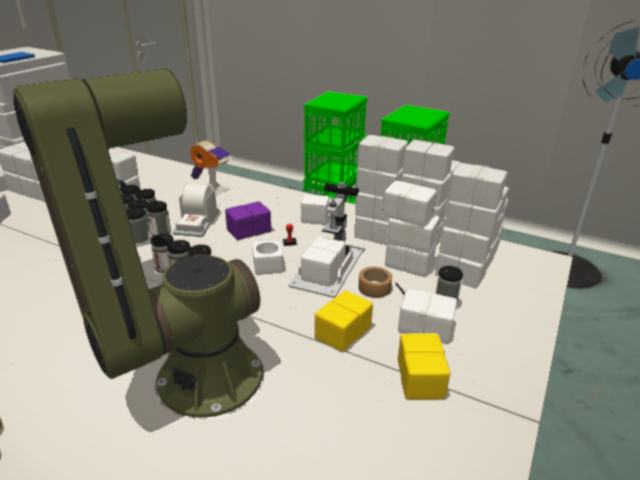

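View pics/top1.png

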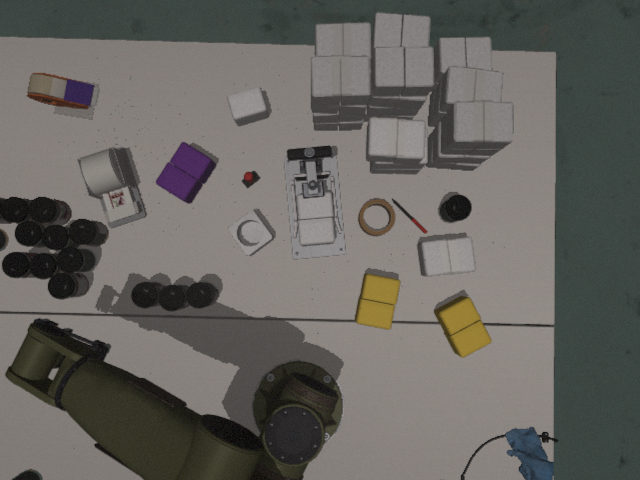

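The jig stands at about (315,205) in the top view. It holds the only white box between rails, with the post and black bar at (310,153). The other white box, at (447,255), is the spare outside the jig. The yellow and purple boxes are look-alikes. I'll enlarge the jig to confirm.

Run:
```python
from h import *
im=cv2.imread('pics/top1.png')[138:268,265:365]
im=cv2.resize(im,None,fx=4.6,fy=4.6,interpolation=cv2.INTER_CUBIC)
for i in range(0,100,10): 
    cv2.line(im,(int(i*4.6),0),(int(i*4.6),6),(0,0,255),1)
    cv2.putText(im,str(265+i),(int(i*4.6),18),0,.35,(0,0,255))
for i in range(0,130,10): cv2.line(im,(0,int(i*4.6)),(6,int(i*4.6)),(0,0,255),1);cv2.putText(im,str(138+i),(8,int(i*4.6)+4),0,.35,(0,0,255))
cv2.imwrite('pics/c1.png',im)
```

```text
(no output)
```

View pics/c1.png

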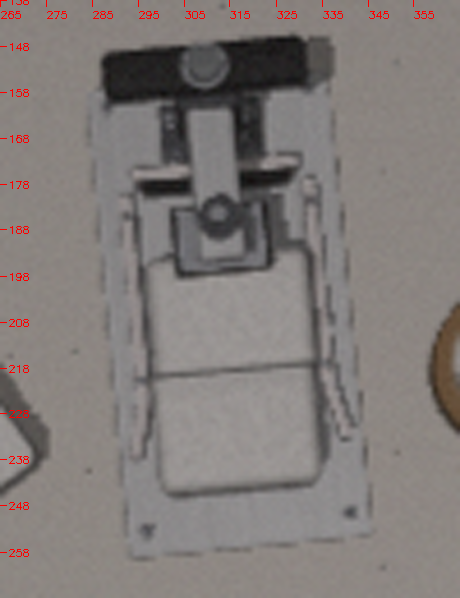

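Crop: the white box with a centre seam lies between the flared rails. The arm and pad are above its rear end. The bar's button is at (309.3,152.1) and the plate's front corners are at (293.3,259.3) and (345.7,254.3). This is the box and jig the task means.

```bash
cat >> h.py <<'E'
def ray(p,u,v,z,h=480):
    f=h/2/np.tan(np.radians(p['fov_y']/2)); T=p['T']
    d=T[:3,:3]@np.array([(u-p['cx'])/f,-(v-p['cy'])/f,-1]); o=T[:3,3]
    return o+d*(z-o[2])/d[2]
def proj(p,X,h=480):
    f=h/2/np.tan(np.radians(p['fov_y']/2)); T=p['T']
    c=T[:3,:3].T@(np.asarray(X)-T[:3,3]); return np.array([p['cx']+f*c[0]/-c[2],p['cy']-f*c[1]/-c[2]])
E
python3 - <<'E'
from h import *
np.set_printoptions(precision=4,suppress=True)
p=cams.camera_params('top')
P={}
for n,u,v,z in [('fl',130,558,.01),('fr',371,535,.01),('btn',204,65,.253),('barL',105,77,.242),('barR',304,68,.242),('boxfL',160,495,.098),('boxfR',320,487,.098),('seamL',150,378,.098),('seamR',330,363,.098),('boltL',148,531,.01),('boltR',350,512,.01)]:
    P[n]=ray(p,265+u/4.6,138+v/4.6,z); print(n,P[n])
L=lambda a,b:np.linalg.norm(P[a]-P[b])
print(L('fl','fr'),L('barL','barR'),L('boxfL','boxfR'))
m=(P['fl']+P['fr'])/2; d=P['fl']-P['fr']; yaw=np.arctan2(-d[0],d[1]); print('yaw front',yaw)
ax=P['btn']-m; print('post dist (253)',np.hypot(*ax[:2]),'yaw axis',np.arctan2(ax[1],ax[0]))
d=P['barL']-P['barR'];print('bar yaw',np.arctan2(-d[0],d[1]))
d=P['seamL']-P['seamR'];print('seam yaw',np.arctan2(-d[0],d[1]))
E
```

```text
fl [0.4078 0.0239 0.01  ]
fr [ 0.4256 -0.1234  0.01  ]
btn [ 0.666  -0.0191  0.253 ]
barL [0.6603 0.0337 0.242 ]
barR [ 0.6679 -0.0722  0.242 ]
boxfL [0.4435 0.0035 0.098 ]
boxfR [ 0.4505 -0.0894  0.098 ]
seamL [0.5116 0.0111 0.098 ]
seamR [ 0.523  -0.0935  0.098 ]
boltL [0.4246 0.0133 0.01  ]
boltR [ 0.4394 -0.1102  0.01  ]
0.1483302710658363 0.10625051526736173 0.09315439181998658
yaw front 0.11996559417384649
post dist (253) 0.2511446932375001 yaw axis 0.12231781946683361
bar yaw 0.07184652595445928
seam yaw 0.1087523484449738
```

```bash
cat >> h.py <<'E'
YAW=0.12; O=np.array([0.5638,-0.0317])   # jig frame estimate
def go(jx,jy,z,O=O,YAW=YAW,ang=None):
    "tool-axis increments to bring TCP to jig (jx,jy), height z, jaws along jig y"
    from scipy.spatial.transform import Rotation as R
    s=manip.read_state(); M=R.from_quat(s['orientation']).as_matrix()
    c,n=np.cos(YAW),np.sin(YAW); w=np.array([O[0]+c*jx-n*jy,O[1]+n*jx+c*jy,z])
    d=M.T@(w-s['eef_pos']); th=np.arctan2(M[1,0],M[0,0])
    tw=-((YAW+np.pi/2-th+np.pi)%(2*np.pi)-np.pi)
    print('target',w.round(4),'inc',d.round(4),'twist',round(tw,4),'tilt',M[:,2].round(4))
E
python3 -c "
from h import *
go(-.157,0,.23)"
```

```text
target [ 0.4079 -0.0505  0.23  ] inc [-0.453   0.3995 -0.0106] twist -0.4808 tilt [-4.e-04 -9.e-04 -1.e+00]
```

Request:
{"op": "servo_tool", "data": {
  "increments": [
    {"dx": -0.03, "dy": 0.0265, "dz": -0.01, "twist": -0.03, "jaw": 0.06},
    {"dx": -0.06, "dy": 0.053, "dz": -0.01, "twist": -0.06, "jaw": 0.06},
    {"dx": -0.09, "dy": 0.0795, "dz": -0.01, "twist": -0.09, "jaw": 0.06},
    {"dx": -0.12, "dy": 0.106, "dz": -0.01, "twist": -0.12, "jaw": 0.06},
    {"dx": -0.15, "dy": 0.1325, "dz": -0.01, "twist": -0.15, "jaw": 0.06},
    {"dx": -0.18, "dy": 0.159, "dz": -0.01, "twist": -0.18, "jaw": 0.06},
    {"dx": -0.21, "dy": 0.1855, "dz": -0.01, "twist": -0.21, "jaw": 0.06},
    {"dx": -0.24, "dy": 0.212, "dz": -0.01, "twist": -0.24, "jaw": 0.06},
    {"dx": -0.27, "dy": 0.2385, "dz": -0.01, "twist": -0.28, "jaw": 0.06},
    {"dx": -0.3, "dy": 0.265, "dz": -0.01, "twist": -0.32, "jaw": 0.06},
    {"dx": -0.33, "dy": 0.2915, "dz": -0.01, "twist": -0.36, "jaw": 0.06},
    {"dx": -0.36, "dy": 0.318, "dz": -0.01, "twist": -0.4, "jaw": 0.06},
    {"dx": -0.39, "dy": 0.3445, "dz": -0.01, "twist": -0.44, "jaw": 0.06},
    {"dx": -0.42, "dy": 0.371, "dz": -0.01, "twist": -0.481, "jaw": 0.06},
    {"dx": -0.44, "dy": 0.388, "dz": -0.01, "twist": -0.481, "jaw": 0.06},
    {"dx": -0.453, "dy": 0.3995, "dz": -0.01, "twist": -0.481, "jaw": 0.06},
    {"dx": -0.453, "dy": 0.3995, "dz": -0.01, "twist": -0.481, "jaw": 0.06},
    {"dx": -0.453, "dy": 0.3995, "dz": -0.01, "twist": -0.481, "jaw": 0.06}
  ]
}}

```text
t: 1.6
eef_pos: [0.4078, -0.0506, 0.2291]
orientation: [0.664, 0.748, -0.0, -0.0]
force: [-0.3, 0.8, 0.2]
width: 0.0599
```

Run:
```python
from h import *
np.set_printoptions(precision=4,suppress=True)
go(-.157,0,.065); s=manip.read_state(); print(s['eef_pos'],s['force'],s['width'])
p,im=snap('wrist','w1.png'); print(p)
```

```text
target [ 0.4079 -0.0505  0.065 ] inc [0.     0.0002 0.1641] twist -0.0015 tilt [-0.0009  0.0003 -1.    ]
[ 0.4078 -0.0506  0.2291] [-0.3266  0.7839  0.2234] 0.05988139387746207
{'fov_y': 63.04010986041366, 'cx': 316.7905954473158, 'cy': 242.53505860069507, 'T': array([[-0.1201, -0.9659, -0.2294,  0.341 ],
       [ 0.9928, -0.1166, -0.0288, -0.0573],
       [ 0.001 , -0.2311,  0.9729,  0.3937],
       [ 0.    ,  0.    ,  0.    ,  1.    ]])}
```

View pics/w1.png

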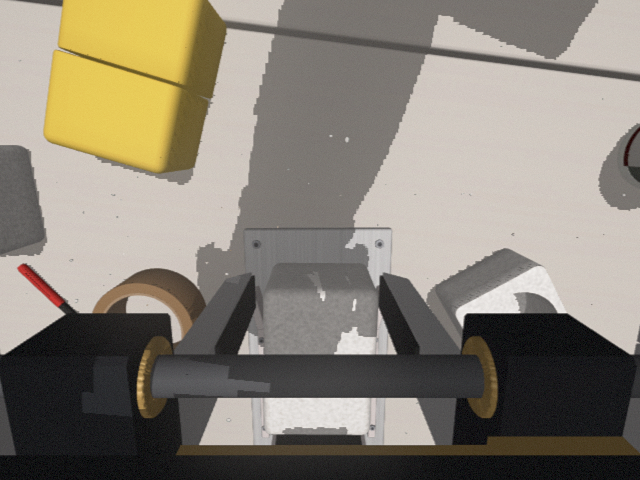

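The wrist view shows the plate's front corners at (246,229) and (391,229), and the box's front edge along row 264, columns 267–377. It looks square in the jig, and the fingers straddle the centre line.

Run:
```python
from h import *
np.set_printoptions(precision=4,suppress=True)
p=cams.camera_params('wrist')
a,b=ray(p,246,229,.01),ray(p,391,229,.01); c,d=ray(p,267,266,.098),ray(p,377,266,.098)
print(a,b,np.linalg.norm(a-b),c,d,np.linalg.norm(c-d))
R=np.array([[np.cos(YAW),np.sin(YAW)],[-np.sin(YAW),np.cos(YAW)]])
for q in(a,b,c,d): print(R@(q[:2]-O))
e=b-a; print('yaw',np.arctan2(-e[0],e[1]))
```

```text
[ 0.4262 -0.1172  0.01  ] [0.4086 0.0267 0.01  ] 0.1449947923949336 [ 0.4342 -0.0846  0.098 ] [0.4237 0.0015 0.098 ] 0.08671320341669711
[-0.1469 -0.0684]
[-0.1471  0.0766]
[-0.135 -0.037]
[-0.1351  0.0497]
yaw 0.12143428156015958
```

Request:
{"op": "servo_tool", "data": {
  "increments": [
    {"dz": 0.03, "dx": 0.002, "jaw": 0.06},
    {"dz": 0.06, "dx": 0.002, "jaw": 0.06},
    {"dz": 0.09, "dx": 0.002, "jaw": 0.06},
    {"dz": 0.12, "dx": 0.002, "jaw": 0.06},
    {"dz": 0.145, "dx": 0.002, "jaw": 0.06},
    {"dz": 0.16, "dx": 0.002, "jaw": 0.06},
    {"dz": 0.166, "dx": 0.002, "jaw": 0.06},
    {"dz": 0.166, "dx": 0.002, "dy": 0.003, "jaw": 0.06},
    {"dz": 0.166, "dx": 0.002, "dy": 0.008, "jaw": 0.06},
    {"dz": 0.166, "dx": 0.002, "dy": 0.013, "jaw": 0.06},
    {"dz": 0.166, "dx": 0.002, "dy": 0.018, "jaw": 0.06},
    {"dz": 0.166, "dx": 0.002, "dy": 0.022, "jaw": 0.06},
    {"dz": 0.166, "dx": 0.002, "dy": 0.022, "jaw": 0.06}
  ]
}}

```text
schema error: expected keys dx, dy, dz, twist, jaw
```

Request:
{"op": "servo_tool", "data": {
  "increments": [
    {"dy": 0.002},
    {"dy": 0.004},
    {"dy": 0.006},
    {"dy": 0.008},
    {"dy": 0.01},
    {"dy": 0.012},
    {"dy": 0.014},
    {"dy": 0.016},
    {"dy": 0.018},
    {"dy": 0.02},
    {"dy": 0.022},
    {"dy": 0.024}
  ]
}}

```text
schema error: expected keys dx, dy, dz, twist, jaw
```

All keys are required, so I'll write every row in full.

Request:
{"op": "servo_tool", "data": {
  "increments": [
    {"dx": 0.002, "dy": 0, "dz": 0.03, "twist": 0, "jaw": 0.06},
    {"dx": 0.002, "dy": 0, "dz": 0.06, "twist": 0, "jaw": 0.06},
    {"dx": 0.002, "dy": 0, "dz": 0.09, "twist": 0, "jaw": 0.06},
    {"dx": 0.002, "dy": 0, "dz": 0.12, "twist": 0, "jaw": 0.06},
    {"dx": 0.002, "dy": 0, "dz": 0.145, "twist": 0, "jaw": 0.06},
    {"dx": 0.002, "dy": 0, "dz": 0.16, "twist": 0, "jaw": 0.06},
    {"dx": 0.002, "dy": 0, "dz": 0.166, "twist": 0, "jaw": 0.06},
    {"dx": 0.002, "dy": 0.004, "dz": 0.166, "twist": 0, "jaw": 0.06},
    {"dx": 0.002, "dy": 0.009, "dz": 0.166, "twist": 0, "jaw": 0.06},
    {"dx": 0.002, "dy": 0.014, "dz": 0.166, "twist": 0, "jaw": 0.06},
    {"dx": 0.002, "dy": 0.019, "dz": 0.166, "twist": 0, "jaw": 0.06},
    {"dx": 0.002, "dy": 0.022, "dz": 0.166, "twist": 0, "jaw": 0.06},
    {"dx": 0.002, "dy": 0.022, "dz": 0.166, "twist": 0, "jaw": 0.06}
  ]
}}

```text
t: 2.73
eef_pos: [0.4305, -0.0456, 0.0639]
orientation: [0.663, 0.748, 0.0, 0.0]
force: [-0.1, 0.1, -0.4]
width: 0.0599
```

Request:
{"op": "servo_tool", "data": {
  "increments": [
    {"dx": 0, "dy": 0.002, "dz": 0, "twist": 0, "jaw": 0.06},
    {"dx": 0, "dy": 0.004, "dz": 0, "twist": 0, "jaw": 0.06},
    {"dx": 0, "dy": 0.006, "dz": 0, "twist": 0, "jaw": 0.06},
    {"dx": 0, "dy": 0.008, "dz": 0, "twist": 0, "jaw": 0.06},
    {"dx": 0, "dy": 0.01, "dz": 0, "twist": 0, "jaw": 0.06},
    {"dx": 0, "dy": 0.012, "dz": 0, "twist": 0, "jaw": 0.06},
    {"dx": 0, "dy": 0.014, "dz": 0, "twist": 0, "jaw": 0.06},
    {"dx": 0, "dy": 0.016, "dz": 0, "twist": 0, "jaw": 0.06},
    {"dx": 0, "dy": 0.018, "dz": 0, "twist": 0, "jaw": 0.06},
    {"dx": 0, "dy": 0.02, "dz": 0, "twist": 0, "jaw": 0.06}
  ]
}}

```text
t: 3.57
eef_pos: [0.4495, -0.0432, 0.0634]
orientation: [0.663, 0.748, -0.0, -0.0]
force: [-2.9, -0.6, 2.4]
width: 0.0597
```

Request:
{"op": "servo_tool", "data": {
  "increments": [
    {"dx": 0, "dy": 0.002, "dz": 0, "twist": 0, "jaw": 0.06},
    {"dx": 0, "dy": 0.004, "dz": 0, "twist": 0, "jaw": 0.06},
    {"dx": 0, "dy": 0.006, "dz": 0, "twist": 0, "jaw": 0.06},
    {"dx": 0, "dy": 0.008, "dz": 0, "twist": 0, "jaw": 0.06},
    {"dx": 0, "dy": 0.01, "dz": 0, "twist": 0, "jaw": 0.06},
    {"dx": 0, "dy": 0.012, "dz": 0, "twist": 0, "jaw": 0.06},
    {"dx": 0, "dy": 0.014, "dz": 0, "twist": 0, "jaw": 0.06},
    {"dx": 0, "dy": 0.016, "dz": 0, "twist": 0, "jaw": 0.06},
    {"dx": 0, "dy": 0.018, "dz": 0, "twist": 0, "jaw": 0.06},
    {"dx": 0, "dy": 0.02, "dz": 0, "twist": 0, "jaw": 0.06},
    {"dx": 0, "dy": 0.022, "dz": 0, "twist": 0, "jaw": 0.06},
    {"dx": 0, "dy": 0.024, "dz": 0, "twist": 0, "jaw": 0.06}
  ]
}}

```text
t: 4.57
eef_pos: [0.4735, -0.0404, 0.0634]
orientation: [0.663, 0.748, -0.0, -0.0]
force: [-2.9, 0.2, -1.0]
width: 0.0596
```

Request:
{"op": "servo_tool", "data": {
  "increments": [
    {"dx": 0, "dy": 0.001, "dz": 0, "twist": 0, "jaw": 0.06},
    {"dx": 0, "dy": 0.002, "dz": 0, "twist": 0, "jaw": 0.06},
    {"dx": 0, "dy": 0.003, "dz": 0, "twist": 0, "jaw": 0.06},
    {"dx": 0, "dy": 0.004, "dz": 0, "twist": 0, "jaw": 0.06}
  ]
}}

```text
t: 4.9
eef_pos: [0.4773, -0.0399, 0.0634]
orientation: [0.663, 0.748, -0.0, -0.0]
force: [-1.4, 0.4, -0.1]
width: 0.06
```

Request:
{"op": "servo_tool", "data": {
  "increments": [
    {"dx": 0, "dy": 0.001, "dz": 0, "twist": 0, "jaw": 0.06},
    {"dx": 0, "dy": 0.002, "dz": 0, "twist": 0, "jaw": 0.06},
    {"dx": 0, "dy": 0.003, "dz": 0, "twist": 0, "jaw": 0.06},
    {"dx": 0, "dy": 0.004, "dz": 0, "twist": 0, "jaw": 0.06},
    {"dx": 0, "dy": 0.004, "dz": 0, "twist": 0, "jaw": 0.06}
  ]
}}

```text
t: 5.32
eef_pos: [0.4815, -0.0394, 0.0635]
orientation: [0.663, 0.748, 0.0, 0.0]
force: [-0.3, 0.5, -1.0]
width: 0.06
```

Request:
{"op": "servo_tool", "data": {
  "increments": [
    {"dx": 0, "dy": 0.001, "dz": 0, "twist": 0, "jaw": 0.06},
    {"dx": 0, "dy": 0.002, "dz": 0, "twist": 0, "jaw": 0.06},
    {"dx": 0, "dy": 0.002, "dz": 0, "twist": 0, "jaw": 0.06}
  ]
}}

```text
t: 5.57
eef_pos: [0.4835, -0.0392, 0.0635]
orientation: [0.663, 0.748, 0.0, 0.0]
force: [-1.5, -0.2, -1.0]
width: 0.0599
```

Request:
{"op": "servo_tool", "data": {
  "increments": [
    {"dx": 0, "dy": 0.001, "dz": 0, "twist": 0, "jaw": 0.06},
    {"dx": 0, "dy": 0.0015, "dz": 0, "twist": 0, "jaw": 0.06}
  ]
}}

```text
t: 5.73
eef_pos: [0.4848, -0.039, 0.0635]
orientation: [0.663, 0.748, -0.0, -0.0]
force: [-3.7, -0.6, 1.0]
width: 0.0599
```

Request:
{"op": "servo_tool", "data": {
  "increments": [
    {"dx": 0, "dy": 0.001, "dz": 0, "twist": 0, "jaw": 0.06},
    {"dx": 0, "dy": 0.0015, "dz": 0, "twist": 0, "jaw": 0.06}
  ]
}}

```text
t: 5.9
eef_pos: [0.4863, -0.0388, 0.0635]
orientation: [0.663, 0.748, -0.0, -0.0]
force: [-3.4, -0.0, 1.8]
width: 0.0602
```

Request:
{"op": "servo_tool", "data": {
  "increments": [
    {"dx": 0, "dy": 0.001, "dz": 0, "twist": 0, "jaw": 0.06},
    {"dx": 0, "dy": 0.0015, "dz": 0, "twist": 0, "jaw": 0.06}
  ]
}}

```text
t: 6.07
eef_pos: [0.4878, -0.0386, 0.0635]
orientation: [0.663, 0.748, 0.0, 0.0]
force: [-3.2, -0.5, 2.9]
width: 0.0602
```

Request:
{"op": "servo_tool", "data": {
  "increments": [
    {"dx": 0, "dy": 0.001, "dz": 0, "twist": 0, "jaw": 0.06},
    {"dx": 0, "dy": 0.001, "dz": 0, "twist": 0, "jaw": 0.06}
  ]
}}

```text
t: 6.23
eef_pos: [0.4889, -0.0385, 0.0635]
orientation: [0.663, 0.748, 0.0, 0.0]
force: [-1.9, 0.1, 0.4]
width: 0.06
```

Request:
{"op": "servo_tool", "data": {
  "increments": [
    {"dx": 0, "dy": 0.001, "dz": 0, "twist": 0, "jaw": 0.06},
    {"dx": 0, "dy": 0.001, "dz": 0, "twist": 0, "jaw": 0.06}
  ]
}}

```text
t: 6.4
eef_pos: [0.4895, -0.0384, 0.0635]
orientation: [0.663, 0.748, -0.0, -0.0]
force: [-5.5, -1.4, 2.3]
width: 0.0604
```

Request:
{"op": "servo_tool", "data": {
  "increments": [
    {"dx": 0, "dy": 0.001, "dz": 0, "twist": 0, "jaw": 0.06},
    {"dx": 0, "dy": 0.001, "dz": 0, "twist": 0, "jaw": 0.06}
  ]
}}

```text
t: 6.57
eef_pos: [0.49, -0.0384, 0.0634]
orientation: [0.663, 0.748, -0.001, -0.001]
force: [-11.4, -1.6, 8.2]
width: 0.0599
```

The force rose to 11 N over the last millimetre, so the box is on the rubber stop. I'll back off slowly, then rise.

Request:
{"op": "servo_tool", "data": {
  "increments": [
    {"dx": 0, "dy": -0.0005, "dz": 0, "twist": 0, "jaw": 0.06},
    {"dx": 0, "dy": -0.001, "dz": 0, "twist": 0, "jaw": 0.06},
    {"dx": 0, "dy": -0.0015, "dz": 0, "twist": 0, "jaw": 0.06},
    {"dx": 0, "dy": -0.002, "dz": 0, "twist": 0, "jaw": 0.06},
    {"dx": 0, "dy": -0.003, "dz": 0, "twist": 0, "jaw": 0.06},
    {"dx": 0, "dy": -0.01, "dz": 0, "twist": 0, "jaw": 0.06},
    {"dx": 0, "dy": -0.03, "dz": 0, "twist": 0, "jaw": 0.06},
    {"dx": 0, "dy": -0.045, "dz": -0.01, "twist": 0, "jaw": 0.06},
    {"dx": 0, "dy": -0.045, "dz": -0.04, "twist": 0, "jaw": 0.04},
    {"dx": 0, "dy": -0.045, "dz": -0.08, "twist": 0, "jaw": 0.02},
    {"dx": 0, "dy": -0.045, "dz": -0.12, "twist": 0, "jaw": 0},
    {"dx": 0, "dy": -0.045, "dz": -0.16, "twist": 0, "jaw": 0},
    {"dx": 0, "dy": -0.045, "dz": -0.2, "twist": 0, "jaw": 0},
    {"dx": 0, "dy": -0.045, "dz": -0.236, "twist": 0, "jaw": 0},
    {"dx": 0, "dy": -0.045, "dz": -0.236, "twist": 0, "jaw": 0}
  ]
}}

```text
t: 7.82
eef_pos: [0.4471, -0.0439, 0.3061]
orientation: [0.663, 0.748, 0.003, 0.004]
force: [0.3, -0.1, -0.1]
width: 0.0167
```

Run:
```python
from h import *
np.set_printoptions(precision=4,suppress=True)
s=manip.read_state(); print(s['eef_pos'],s['force'],s['width'])
p,im=snap('wrist','w2.png'); pt,it=snap('top','t2.png')
c=cv2.resize(it[138:268,265:365,::-1],None,fx=4.6,fy=4.6,interpolation=cv2.INTER_CUBIC)
w=cv2.resize(im[:,:,::-1],(330,248)); cv2.imwrite('pics/m2.png',np.hstack([c,np.vstack([w,np.zeros((c.shape[0]-248,330,3),np.uint8)])]))
```

```text
[ 0.4471 -0.0439  0.3061] [ 0.3043 -0.0754 -0.1272] 0.016738535976222435
```

View pics/m2.png

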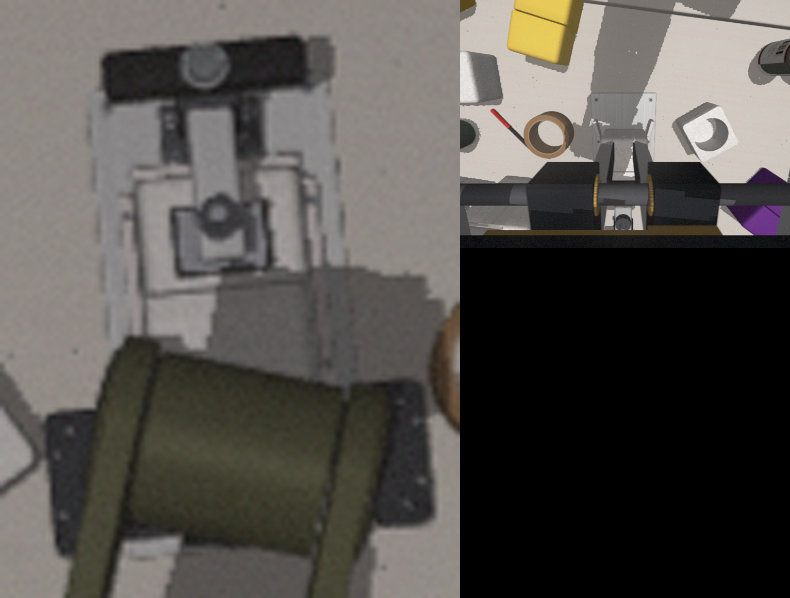

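The top view shows the box's rear edge against the stop: the seam moved from row ≈218 to ≈201, and there is no gap left. Next I'll go above the button with the jaws open and look.

```bash
python3 -c "
from h import *
go(.105,0,.300)"
```

```text
target [ 0.668  -0.0191  0.3   ] inc [-0.0022  0.2235  0.0006] twist 0.0002 tilt [ 2.3e-03 -4.0e-04 -1.0e+00]
```

Request:
{"op": "servo_tool", "data": {
  "increments": [
    {"dx": 0, "dy": 0.025, "dz": 0, "twist": 0, "jaw": 0.06},
    {"dx": 0, "dy": 0.055, "dz": 0, "twist": 0, "jaw": 0.06},
    {"dx": -0.001, "dy": 0.085, "dz": 0, "twist": 0, "jaw": 0.06},
    {"dx": -0.001, "dy": 0.115, "dz": 0, "twist": 0, "jaw": 0.06},
    {"dx": -0.002, "dy": 0.145, "dz": 0, "twist": 0, "jaw": 0.06},
    {"dx": -0.002, "dy": 0.175, "dz": 0, "twist": 0, "jaw": 0.06},
    {"dx": -0.002, "dy": 0.2, "dz": 0, "twist": 0, "jaw": 0.06},
    {"dx": -0.002, "dy": 0.216, "dz": 0, "twist": 0, "jaw": 0.06},
    {"dx": -0.002, "dy": 0.2235, "dz": 0, "twist": 0, "jaw": 0.06},
    {"dx": -0.002, "dy": 0.2235, "dz": 0, "twist": 0, "jaw": 0.06},
    {"dx": -0.002, "dy": 0.2235, "dz": 0, "twist": 0, "jaw": 0.06}
  ]
}}

```text
t: 8.83
eef_pos: [0.6678, -0.0189, 0.2974]
orientation: [0.663, 0.748, -0.001, -0.001]
force: [-0.0, 0.0, -0.7]
width: 0.0603
```

Run:
```python
from h import *
np.set_printoptions(precision=4,suppress=True)
go(.105,0,.3); s=manip.read_state(); print(s['eef_pos'],s['force'],s['width'])
p,im=snap('wrist','w3.png'); print(proj(p,[.668,-.0191,.253]),proj(p,s['eef_pos']+[0,0,-.014]))
```

```text
target [ 0.668  -0.0191  0.3   ] inc [-0.0003  0.0003 -0.0026] twist 0.0003 tilt [-0.0028  0.0003 -1.    ]
[ 0.6678 -0.0189  0.2974] [-0.0284  0.0075 -0.7475] 0.0603272088241114
[313.5279 273.5338] [313.5931 292.3678]
```

View pics/w3.png

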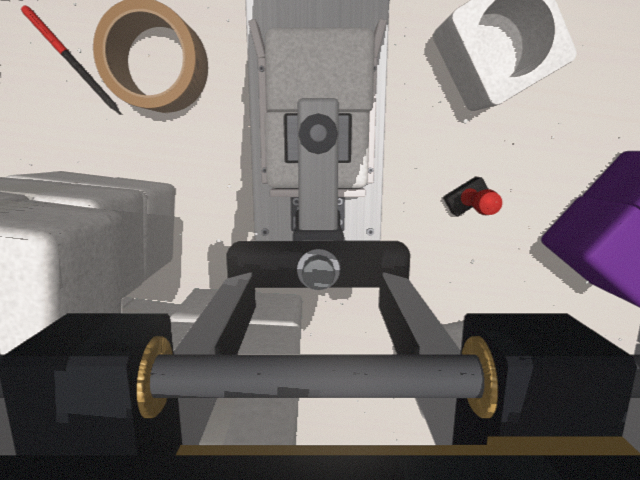

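The button is at (319,270), midway between the fingertips (≈250 and ≈388), and it lines up along the jig too. I'll close the jaws and press straight down.

Request:
{"op": "servo_tool", "data": {
  "increments": [
    {"dx": 0, "dy": 0, "dz": 0, "twist": 0, "jaw": 0},
    {"dx": 0, "dy": 0, "dz": 0, "twist": 0, "jaw": 0},
    {"dx": 0, "dy": 0, "dz": 0, "twist": 0, "jaw": 0},
    {"dx": 0, "dy": 0, "dz": 0.005, "twist": 0, "jaw": 0},
    {"dx": 0, "dy": 0, "dz": 0.01, "twist": 0, "jaw": 0},
    {"dx": 0, "dy": 0, "dz": 0.015, "twist": 0, "jaw": 0},
    {"dx": 0, "dy": 0, "dz": 0.02, "twist": 0, "jaw": 0},
    {"dx": 0, "dy": 0, "dz": 0.024, "twist": 0, "jaw": 0},
    {"dx": 0, "dy": 0, "dz": 0.026, "twist": 0, "jaw": 0},
    {"dx": 0, "dy": 0, "dz": 0.026, "twist": 0, "jaw": 0}
  ]
}}

```text
t: 9.72
eef_pos: [0.668, -0.0189, 0.2727]
orientation: [0.663, 0.748, -0.0, -0.0]
force: [-0.2, -1.4, 0.3]
width: 0.0005
```

Request:
{"op": "servo_tool", "data": {
  "increments": [
    {"dx": 0, "dy": 0, "dz": 0.001, "twist": 0, "jaw": 0},
    {"dx": 0, "dy": 0, "dz": 0.002, "twist": 0, "jaw": 0},
    {"dx": 0, "dy": 0, "dz": 0.003, "twist": 0, "jaw": 0},
    {"dx": 0, "dy": 0, "dz": 0.004, "twist": 0, "jaw": 0},
    {"dx": 0, "dy": 0, "dz": 0.005, "twist": 0, "jaw": 0},
    {"dx": 0, "dy": 0, "dz": 0.006, "twist": 0, "jaw": 0},
    {"dx": 0, "dy": 0, "dz": 0.006, "twist": 0, "jaw": 0}
  ]
}}

```text
t: 10.3
eef_pos: [0.6681, -0.0189, 0.2675]
orientation: [0.663, 0.748, 0.0, 0.0]
force: [-0.6, 0.2, 0.0]
width: 0.0005
```

Request:
{"op": "servo_tool", "data": {
  "increments": [
    {"dx": 0, "dy": 0, "dz": 0.001, "twist": 0, "jaw": 0},
    {"dx": 0, "dy": 0, "dz": 0.002, "twist": 0, "jaw": 0},
    {"dx": 0, "dy": 0, "dz": 0.003, "twist": 0, "jaw": 0},
    {"dx": 0, "dy": 0, "dz": 0.004, "twist": 0, "jaw": 0},
    {"dx": 0, "dy": 0, "dz": 0.005, "twist": 0, "jaw": 0},
    {"dx": 0, "dy": 0, "dz": 0.006, "twist": 0, "jaw": 0},
    {"dx": 0, "dy": 0, "dz": 0.006, "twist": 0, "jaw": 0}
  ]
}}

```text
t: 10.88
eef_pos: [0.6682, -0.0189, 0.2614]
orientation: [0.663, 0.748, 0.0, 0.0]
force: [-0.7, -0.4, 4.6]
width: 0.0008
```

Request:
{"op": "servo_tool", "data": {
  "increments": [
    {"dx": 0, "dy": 0, "dz": 0.001, "twist": 0, "jaw": 0},
    {"dx": 0, "dy": 0, "dz": 0.002, "twist": 0, "jaw": 0},
    {"dx": 0, "dy": 0, "dz": 0.003, "twist": 0, "jaw": 0},
    {"dx": 0, "dy": 0, "dz": 0.004, "twist": 0, "jaw": 0},
    {"dx": 0, "dy": 0, "dz": 0.004, "twist": 0, "jaw": 0}
  ]
}}

```text
t: 11.3
eef_pos: [0.6682, -0.0189, 0.2572]
orientation: [0.663, 0.748, -0.0, -0.0]
force: [0.1, 0.4, 4.8]
width: 0.0006
```

Request:
{"op": "servo_tool", "data": {
  "increments": [
    {"dx": 0, "dy": 0, "dz": 0.001, "twist": 0, "jaw": 0},
    {"dx": 0, "dy": 0, "dz": 0.002, "twist": 0, "jaw": 0},
    {"dx": 0, "dy": 0, "dz": 0.003, "twist": 0, "jaw": 0},
    {"dx": 0, "dy": 0, "dz": 0.004, "twist": 0, "jaw": 0},
    {"dx": 0, "dy": 0, "dz": 0.005, "twist": 0, "jaw": 0},
    {"dx": 0, "dy": 0, "dz": 0.006, "twist": 0, "jaw": 0},
    {"dx": 0, "dy": 0, "dz": 0.007, "twist": 0, "jaw": 0},
    {"dx": 0, "dy": 0, "dz": 0.008, "twist": 0, "jaw": 0},
    {"dx": 0, "dy": 0, "dz": 0.009, "twist": 0, "jaw": 0},
    {"dx": 0, "dy": 0, "dz": 0.01, "twist": 0, "jaw": 0},
    {"dx": 0, "dy": 0, "dz": 0.011, "twist": 0, "jaw": 0},
    {"dx": 0, "dy": 0, "dz": 0.012, "twist": 0, "jaw": 0},
    {"dx": 0, "dy": 0, "dz": 0.012, "twist": 0, "jaw": 0}
  ]
}}

```text
t: 12.38
eef_pos: [0.6681, -0.0189, 0.2452]
orientation: [0.663, 0.748, -0.0, -0.0]
force: [1.2, 0.0, 3.7]
width: 0.0005
```

Request:
{"op": "servo_tool", "data": {
  "increments": [
    {"dx": 0, "dy": 0, "dz": -0.005, "twist": 0, "jaw": 0},
    {"dx": 0, "dy": 0, "dz": -0.013, "twist": 0, "jaw": 0},
    {"dx": 0, "dy": 0, "dz": -0.013, "twist": 0, "jaw": 0.045},
    {"dx": 0, "dy": 0, "dz": -0.013, "twist": 0, "jaw": 0.045},
    {"dx": 0, "dy": 0, "dz": -0.013, "twist": 0, "jaw": 0.045},
    {"dx": 0, "dy": 0, "dz": -0.013, "twist": 0, "jaw": 0.045},
    {"dx": 0, "dy": 0, "dz": -0.013, "twist": 0, "jaw": 0.045}
  ]
}}

```text
t: 12.97
eef_pos: [0.668, -0.0189, 0.2581]
orientation: [0.663, 0.748, -0.0, -0.0]
force: [0.8, 0.2, -0.8]
width: 0.0306
```

Run:
```python
from h import *
s=manip.read_state(); print(s['eef_pos'],s['force'],s['width'])
p,im=snap('wrist','w4.png'); cv2.imwrite('pics/w4c.png',cv2.resize(im[200:340,180:460,::-1],None,fx=2.5,fy=2.5))
```

```text
[ 0.66804256 -0.01886284  0.25812108] [ 0.79014954  0.16704947 -0.80554428] 0.030565732948971858
```

View pics/w4c.png

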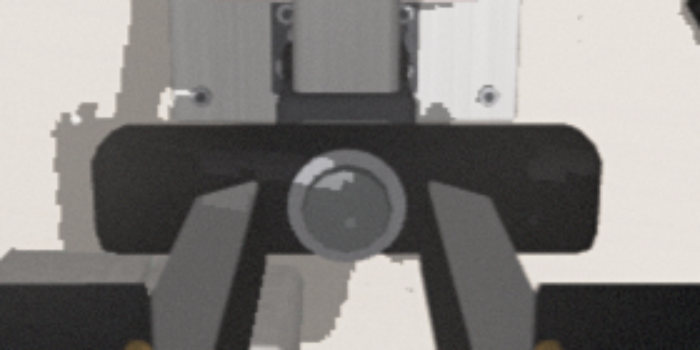

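The fingers straddle the sunk button (centre ≈(345,205) in the crop) and lie over the bar on both sides. I'll lower onto the bar.

Request:
{"op": "servo_tool", "data": {
  "increments": [
    {"dx": 0, "dy": 0, "dz": 0, "twist": 0, "jaw": 0.045},
    {"dx": 0, "dy": 0, "dz": 0, "twist": 0, "jaw": 0.045},
    {"dx": 0, "dy": 0, "dz": 0.004, "twist": 0, "jaw": 0.045},
    {"dx": 0, "dy": 0, "dz": 0.008, "twist": 0, "jaw": 0.045},
    {"dx": 0, "dy": 0, "dz": 0.012, "twist": 0, "jaw": 0.045},
    {"dx": 0, "dy": 0, "dz": 0.014, "twist": 0, "jaw": 0.045},
    {"dx": 0, "dy": 0, "dz": 0.014, "twist": 0, "jaw": 0.045}
  ]
}}

```text
t: 13.6
eef_pos: [0.6679, -0.0188, 0.2436]
orientation: [0.663, 0.748, -0.0, -0.001]
force: [0.2, 0.3, -0.2]
width: 0.0451
```

Request:
{"op": "servo_tool", "data": {
  "increments": [
    {"dx": 0, "dy": 0, "dz": 0.001, "twist": 0, "jaw": 0.045},
    {"dx": 0, "dy": 0, "dz": 0.002, "twist": 0, "jaw": 0.045},
    {"dx": 0, "dy": 0, "dz": 0.003, "twist": 0, "jaw": 0.045},
    {"dx": 0, "dy": 0, "dz": 0.004, "twist": 0, "jaw": 0.045},
    {"dx": 0, "dy": 0, "dz": 0.005, "twist": 0, "jaw": 0.045},
    {"dx": 0, "dy": 0, "dz": 0.006, "twist": 0, "jaw": 0.045}
  ]
}}

```text
t: 14.1
eef_pos: [0.6682, -0.0189, 0.239]
orientation: [0.663, 0.748, 0.0, 0.0]
force: [-1.9, 0.1, 5.5]
width: 0.0447
```

Request:
{"op": "servo_tool", "data": {
  "increments": [
    {"dx": 0, "dy": 0, "dz": 0.001, "twist": 0, "jaw": 0.045},
    {"dx": 0, "dy": 0, "dz": 0.002, "twist": 0, "jaw": 0.045},
    {"dx": 0, "dy": 0, "dz": 0.003, "twist": 0, "jaw": 0.045},
    {"dx": 0, "dy": 0, "dz": 0.004, "twist": 0, "jaw": 0.045},
    {"dx": 0, "dy": 0, "dz": 0.005, "twist": 0, "jaw": 0.045},
    {"dx": 0, "dy": 0, "dz": 0.006, "twist": 0, "jaw": 0.045},
    {"dx": 0, "dy": 0, "dz": 0.007, "twist": 0, "jaw": 0.045},
    {"dx": 0, "dy": 0, "dz": 0.007, "twist": 0, "jaw": 0.045}
  ]
}}

```text
t: 14.77
eef_pos: [0.6682, -0.0189, 0.2317]
orientation: [0.663, 0.748, 0.0, 0.0]
force: [-0.7, 0.5, 3.9]
width: 0.0447
```

Request:
{"op": "servo_tool", "data": {
  "increments": [
    {"dx": 0, "dy": 0, "dz": 0.0005, "twist": 0, "jaw": 0.045},
    {"dx": 0, "dy": 0, "dz": 0.001, "twist": 0, "jaw": 0.045}
  ]
}}

```text
t: 14.93
eef_pos: [0.6682, -0.0189, 0.2311]
orientation: [0.663, 0.748, 0.0, 0.0]
force: [-1.6, 0.5, 6.4]
width: 0.0449
```

Request:
{"op": "servo_tool", "data": {
  "increments": [
    {"dx": 0, "dy": 0, "dz": 0.0005, "twist": 0, "jaw": 0.045},
    {"dx": 0, "dy": 0, "dz": 0.001, "twist": 0, "jaw": 0.045}
  ]
}}

```text
t: 15.1
eef_pos: [0.6682, -0.0189, 0.2301]
orientation: [0.663, 0.748, 0.0, 0.0]
force: [-2.6, 0.6, 7.0]
width: 0.0451
```

Request:
{"op": "servo_tool", "data": {
  "increments": [
    {"dx": 0, "dy": 0, "dz": 0.0005, "twist": 0, "jaw": 0.045},
    {"dx": 0, "dy": 0, "dz": 0.001, "twist": 0, "jaw": 0.045}
  ]
}}

```text
t: 15.27
eef_pos: [0.6683, -0.0189, 0.2291]
orientation: [0.663, 0.748, 0.0, 0.0]
force: [-1.8, 0.3, 6.9]
width: 0.0447
```

Request:
{"op": "servo_tool", "data": {
  "increments": [
    {"dx": 0, "dy": 0, "dz": 0.0004, "twist": 0, "jaw": 0.045},
    {"dx": 0, "dy": 0, "dz": 0.0008, "twist": 0, "jaw": 0.045}
  ]
}}

```text
t: 15.43
eef_pos: [0.6682, -0.0189, 0.2283]
orientation: [0.663, 0.748, 0.0, 0.0]
force: [-2.1, 0.7, 6.2]
width: 0.0449
```

Request:
{"op": "servo_tool", "data": {
  "increments": [
    {"dx": 0, "dy": 0, "dz": 0.0004, "twist": 0, "jaw": 0.045},
    {"dx": 0, "dy": 0, "dz": 0.0008, "twist": 0, "jaw": 0.045}
  ]
}}

```text
t: 15.6
eef_pos: [0.6682, -0.0189, 0.2275]
orientation: [0.663, 0.748, 0.0, 0.0]
force: [-2.2, 0.8, 7.3]
width: 0.0455
```

Request:
{"op": "servo_tool", "data": {
  "increments": [
    {"dx": 0, "dy": 0, "dz": 0.0004, "twist": 0, "jaw": 0.045},
    {"dx": 0, "dy": 0, "dz": 0.0008, "twist": 0, "jaw": 0.045}
  ]
}}

```text
t: 15.77
eef_pos: [0.6682, -0.0189, 0.2267]
orientation: [0.663, 0.748, 0.0, 0.0]
force: [-1.5, 0.1, 7.7]
width: 0.0448
```

Request:
{"op": "servo_tool", "data": {
  "increments": [
    {"dx": 0, "dy": 0, "dz": 0.0004, "twist": 0, "jaw": 0.045},
    {"dx": 0, "dy": 0, "dz": 0.0008, "twist": 0, "jaw": 0.045}
  ]
}}

```text
t: 15.93
eef_pos: [0.6683, -0.0189, 0.2259]
orientation: [0.663, 0.748, 0.0, 0.0]
force: [-1.5, 0.2, 7.5]
width: 0.0449
```

Request:
{"op": "servo_tool", "data": {
  "increments": [
    {"dx": 0, "dy": 0, "dz": 0.0004, "twist": 0, "jaw": 0.045},
    {"dx": 0, "dy": 0, "dz": 0.0008, "twist": 0, "jaw": 0.045}
  ]
}}

```text
t: 16.1
eef_pos: [0.6682, -0.0189, 0.2251]
orientation: [0.663, 0.748, 0.0, 0.0]
force: [-0.6, -0.1, 7.2]
width: 0.0452
```

Request:
{"op": "servo_tool", "data": {
  "increments": [
    {"dx": 0, "dy": 0, "dz": 0.0004, "twist": 0, "jaw": 0.045},
    {"dx": 0, "dy": 0, "dz": 0.0008, "twist": 0, "jaw": 0.045}
  ]
}}

```text
t: 16.27
eef_pos: [0.6682, -0.0189, 0.2242]
orientation: [0.663, 0.748, 0.0, 0.0]
force: [-1.6, 0.2, 6.5]
width: 0.0452
```

Request:
{"op": "servo_tool", "data": {
  "increments": [
    {"dx": 0, "dy": 0, "dz": 0.0004, "twist": 0, "jaw": 0.045},
    {"dx": 0, "dy": 0, "dz": 0.0008, "twist": 0, "jaw": 0.045}
  ]
}}

```text
t: 16.43
eef_pos: [0.6682, -0.0189, 0.2233]
orientation: [0.663, 0.748, 0.0, 0.0]
force: [-1.5, -0.6, 4.7]
width: 0.045
```

Request:
{"op": "servo_tool", "data": {
  "increments": [
    {"dx": 0, "dy": 0, "dz": 0.0004, "twist": 0, "jaw": 0.045},
    {"dx": 0, "dy": 0, "dz": 0.0008, "twist": 0, "jaw": 0.045}
  ]
}}

```text
t: 16.6
eef_pos: [0.6682, -0.0189, 0.2222]
orientation: [0.663, 0.748, 0.0, 0.0]
force: [0.3, 0.3, 2.0]
width: 0.0448
```

Request:
{"op": "servo_tool", "data": {
  "increments": [
    {"dx": 0, "dy": 0, "dz": 0.0002, "twist": 0, "jaw": 0.045},
    {"dx": 0, "dy": 0, "dz": 0.0004, "twist": 0, "jaw": 0.045}
  ]
}}

```text
t: 16.77
eef_pos: [0.668, -0.0189, 0.2211]
orientation: [0.663, 0.748, -0.0, -0.0]
force: [0.9, -0.7, -0.6]
width: 0.0446
```

The force dropped to zero, so I'll check the button before pushing on.

Run:
```python
from h import *
s=manip.read_state(); print(s['eef_pos'],s['force'],s['width'])
p,im=snap('wrist','w5.png'); cv2.imwrite('pics/w5c.png',cv2.resize(im[160:340,180:460,::-1],None,fx=2.5,fy=2.5))
```

```text
[ 0.66800591 -0.01886449  0.22107591] [ 0.93668171 -0.74384045 -0.58758429] 0.04459389559805755
```

View pics/w5c.png

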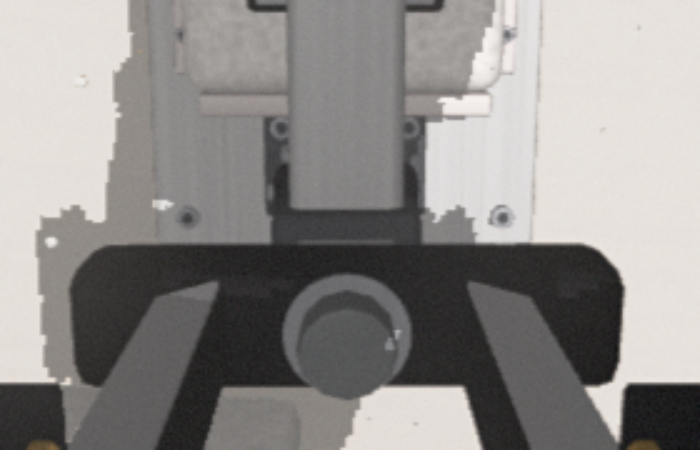

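The button has popped up: its side wall shows and its top is offset from the collar, unlike the previous view. The pin is therefore in the hole, at about 35 mm of travel. I'll stop pushing and lift away.

Request:
{"op": "servo_tool", "data": {
  "increments": [
    {"dx": 0, "dy": 0, "dz": -0.004, "twist": 0, "jaw": 0.045},
    {"dx": 0, "dy": 0, "dz": -0.015, "twist": 0, "jaw": 0.045},
    {"dx": 0, "dy": 0, "dz": -0.04, "twist": 0, "jaw": 0.06},
    {"dx": 0, "dy": 0, "dz": -0.07, "twist": 0, "jaw": 0.06},
    {"dx": 0, "dy": 0, "dz": -0.079, "twist": 0, "jaw": 0.06},
    {"dx": 0, "dy": 0, "dz": -0.079, "twist": 0, "jaw": 0.06},
    {"dx": 0, "dy": 0, "dz": -0.079, "twist": 0, "jaw": 0.06}
  ]
}}

```text
t: 17.4
eef_pos: [0.6681, -0.0188, 0.3005]
orientation: [0.663, 0.748, 0.0, 0.0]
force: [-0.5, 0.7, 0.2]
width: 0.0602
```

Run:
```python
from h import *
s=manip.read_state(); print(s['t'],s['eef_pos'],s['force'])
p,a=snap('wrist','w6.png'); _,b=snap('scene','s6.png')
a=cv2.resize(a[0:360,160:480,::-1],None,fx=1.25,fy=1.25); b=cv2.resize(b[170:300,270:378,::-1],(374,450),interpolation=cv2.INTER_CUBIC)
cv2.imwrite('pics/m6.png',np.hstack([a,b]))
```

```text
17.4 [ 0.66811386 -0.01884811  0.30049737] [-0.48885421  0.69766717  0.22973668]
```

View pics/m6.png

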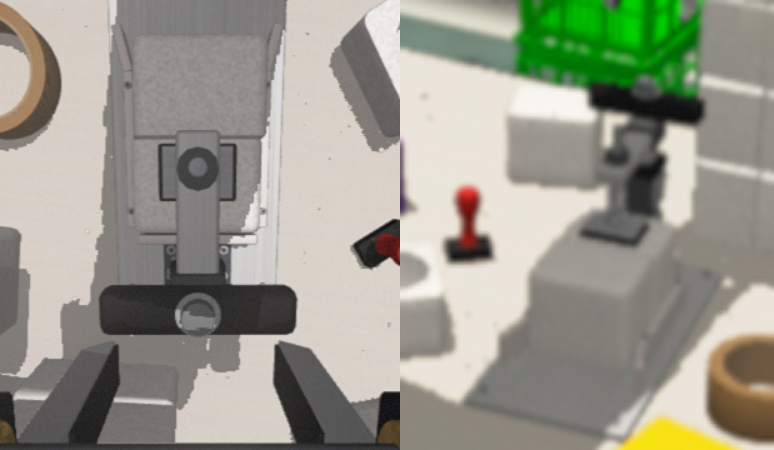

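The bar's apparent length fell from 182 to about 158 px at the same camera height, a drop of about 36 mm. The button is up, the pad is on the box, the box is against the stop, and the gripper is clear. I'll hand it in.

```bash
python3 -c "
from h import *
print(sign_off())"
```

```text
the job is handed in; nothing more can be done
None
```

The foam box is fully home, the hold-down pin is in its next hole, and the job was handed in at about 17.5 s of the 64 s allowed.

- **Box:** I slid it along the rails with 2–4 N. At the rubber stop the force rose to 11 N at the last reading, under the 25 N dent limit, and I backed off slowly. The later pictures show its rear edge against the stop.
- **Hold-down:** I pressed the button with closed fingers and moved the tube about 14 mm. Then I let the button go and pushed on the bar at both sides of it, in steps of about 0.8 mm. The push readings stayed at or below 7.7 N, well under the 16 N that bends the pin.
- **Pin in the hole:** At about 35 mm of travel the force fell to zero and the button popped up. I had expected a rise in force rather than a fall, so the button seen up in the close view is what told me the pin had snapped in. I stopped there and did not push again to test it.
- **Last checks:** The bar sits about 36 mm lower, measured from its apparent size, which agrees with the 35 mm felt. The pad is on the box, the gripper is clear with no real force on it, and the other things in view look undisturbed.

The wrist camera's calibration was about 3 mm off sideways, so I lined up on the fingertips seen in the picture instead.

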